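Set the label feeder's sensor gap with a gauge blade

ROBOT

A 6-joint arm with a two-finger parallel gripper is mounted at the origin on the work surface; the furniture and walls round the work are solid. World frame = base frame: x ahead of the robot, y to its left, z up, the work surface at z = 0. Lengths are in m, angles in rad, forces in N, time in s.
With the tool pointing down it reaches from about 0.35 to 0.95 m from the base axis. Payload 17.4 kg.
Tool frame: the origin (TCP) lies midway between the tips of the shut fingers; the grasp point (between the pads) lies 19 mm behind it; z points along the fingers, y is the direction in which the jaws open and shut (so a half turn about z gives the same grasp; the last joint's range is limited). The gripper opens to 93 mm and grips with 3 to 60 N. Pads are 15 mm wide; open, the fingers measure 128 mm over their backs; the gripper's body (75 mm by 188 mm) begins 65 mm behind the grasp point.
Start: joints at [1.212, 0.116, 1.442, -0, 1.584, -0.038], TCP at [0.213, 0.641, 0.219] pointing down, gripper open.
Joint ranges: [-2.83, 2.83], [-0.83, 2.19], [0.07, 2.5], [-1.14, 4.28], [0.01, 3], [-2.97, 2.97]. Speed limits (rad/s): [1.89, 1.89, 2.22, 3.14, 3.14, 3.14].

INTERFACE

Orientations are given as a unit quaternion [x, y, z, w].
In Python, from workcell import monitor, capture, camera_info, arm, recognise, mark_of gives the robot as it stands.
- The arm moves only by the tool step_arm, never from a script. Its argument "commands" is a list of rows, each an object with "delta_pos": the shift along the tool's x, y, z in m, a list of three; "roll": the turn about the tool's z in rad; "hand": the opening, from 0 (shut) to 1 (fully open). A call has 1 to 20 rows; each row is the pose to reach, as a shift and turn from the pose commanded when the call began, along the tool's axes at that moment; what a row does not reach only later rows make up. A row lasts 1/8 s, in which the tool goes at most 62.5 mm and 10.7 degrees, less where a joint would pass 70% of its speed; a pose out of reach is approached as far as the arm can. A call with a gripper value outside its range is refused whole. The fingers move at their own pace and stop on an object; "squeeze" is the grip in N (left out, the last holds). Time passes only in rows, so rows that repeat a pose let the fingers close. It gives the time, the measured TCP pose, the force and the opening at its end, in the units of the state.
- monitor.get_obs(): the state, without advancing time (a new reading comes with each control period).
- capture(name): name is "scene" or "top" or "wrist"; returns the picture (384x512x3 uint8, red, green, blue); there is no depth.
- camera_info(name): a dict with "camera_matrix" (3x3 intrinsics, pixels), "origin" and "orientation" of the camera in the world; the wrist camera has in their place "hand_eye" (4x4, takes a point from camera to tool coordinates, whose origin is the TCP and whose axes are the flange's). Camera axes: x right, y down, z forward; pixel columns grow to the right and rows downward; lengths in m; the calibration is good to about 2 mm. A picture is of the moment at which its call begins: read the wrist's pose just before it. camera_info takes no time and is no camera call.
- arm.hand_in(): hands the job in, once; it reports no verdict.
Trained networks look in the newest picture that a camera, given by its name, has taken for a name from the list of things; names that differ only in an ending like _2 or _b are one class to them, and where a whole thing is asked for, a point or a joint stands for the part that bears it (a point fixed in the world has none). Each returns a list of dicts, best first, with "p" (0 to 1); they miss things now and then, are a little off and sometimes report something else, mostly with a low value. They report only what shows in the picture. A call takes as long as a camera call.
- recognise(camera, query): "rect" ([left, top, right, bottom] in pixels, round what is visible of it).
- mark_of(camera, query): "uv" ([column, row] in pixels: a listed point, or the origin of a listed thing).
The state is a dict: "time": time; "q": joint angles; "dq": joint speeds; "tau": joint torques, N m; "position": TCP position; "eef_rot": TCP orientation; "contact_force": force on the tool from outside, world axes, zero at the start; "ft_torque": the same for the moment, N m; "width": opening from 0.0 (shut) to 1.0 (fully open).
Only numpy, scipy, OpenCV 4.12 (cv2) and the standard library are available. Lean on these libraries where they do the work, as an engineer would, in place of code of your own. Each camera call takes 0.05 s, during which the arm holds its last target. There are 200 camera calls.

TASK

Set the sensor gap of the label feeder with the flat steel gauge that lies a little askew on its bed: slide the blade in between the guides and under the raised blue sensor head until its shoulders are home against the guide ends, press the head down until it rests on the blade, then draw the gauge back until the blade is clear of the head and leave it lying flat on the bed. The head must stay at the height the gauge gave it; leave the label roll and the code reader beside the feeder where they are.

Things in the scene. Friction and masses are not known exactly. Their poses are not given: they have to be found in the camera images.
- feeder: Bench label feeder, white, 337 x 110 mm, fixed; dark flat bed 34 mm above the desk from x = -215 to +122 mm. Origin on the desk below the sensor head; x = the way the gauge is pushed in, y left of it, z up. Head posts at x = 0, y = +-43 mm, 107 mm tall; a 72 mm label roll on a spindle at x = 90 mm, up to z = 112 mm.
- guide_mouth (a point): Point on the bed, feeder x = -65 mm, midway between the round ends of the two aluminium guides, which stop the gauge's shoulders: home is when the gauge's origin is here. The guides, 12 mm tall, form a channel 45 mm wide from feeder x = -35 to +50 mm that flares to 69 mm at this end.
- gauge: Flat steel gauge, 6 mm thick, 0.17 kg, loose on the bed, a little askew in front of the guides. Origin on its underside, in the middle of the shoulder line; x points along the blade to its tip, z up. Blade 42 mm wide, 85 mm long (x = 0 to 85 mm), rounded corners; behind the shoulders a plate 84 mm wide, 52 mm long (x = -52 to 0) with an upright orange tab.
- gauge_tip (a point): Middle of the gauge blade's tip, on its underside. With the gauge home it is 20 mm past the middle of the head (feeder x = +20 mm).
- gauge_tab (a point): Middle of the top of the orange tab, 36 mm above the gauge's underside and 28 mm behind its shoulder line. The tab is 12 mm thick along the blade, 36 mm wide across it and stands 30 mm above the plate; pinch it to straighten the gauge, push it from behind, drag it back from its front.
- sensor_head (a joint): How far the head is pressed down, m: 0 = underside of the sensor 22 mm above the bed, grows downward to 0.020; gap = 22 mm minus this, so 0.016 when it rests on the gauge. It has no spring: friction of about 5 N holds it wherever it is left.
- sensor_face (a point): Middle of the sensor's underside (28 mm along x, 38 mm across), on the blue-yoked head that slides up and down on the two posts. Yoke 26 mm along x, 104 mm across, its underside 20 mm above this point.
- head_pad (a point): Middle of the top of the round black pad on the head, 26 mm in diameter, 46 mm above the sensor's underside: the place to press down.
- label_roll: Loose roll of cream labels lying flat, 100 mm in diameter, 55 mm tall; origin at the middle of its underside. To be left alone.
- scanner: Loose black code reader lying on its side, 152 x 64 x 50 mm; origin at the middle of its underside. To be left alone.

How it is judged:
On the way, in this order (a step that is already met when the one before it is completed fails the run):
1. the gauge blade is under the head with its shoulders home against the guide ends (within 4 mm) (x of gauge_tip in the frame of feeder above 0.016 m and z of gauge_tip in the frame of feeder below 0.038 m and angle between the x axis of gauge and the x axis of feeder, either way round below 0.06 rad), for 0.2 s.
2. the head rests on the blade (gap under 7.2 mm) while the gauge is still home (value of joint sensor_head above 0.0148 m and x of gauge_tip in the frame of feeder above 0.014 m), for 0.2 s.
At the end, for the whole second after the job is handed in: The sensor's underside is 6 mm above the bed (4.8 to 7.2 mm), the gauge's blade is drawn back clear of the head, and the gauge lies flat and still on the feeder's bed (value of joint sensor_head between 0.0148 and 0.0172 m and x of gauge_tip in the frame of feeder below -0.015 m and z of gauge in the frame of feeder between 0.03 and 0.038 m and angle between gauge's own z axis and vertical below 0.1 rad and linear speed of gauge below 0.01 m/s); the robot touches nothing.
It fails at once if the head is forced down below the gauge's thickness (gap under 4.5 mm) (value of joint sensor_head above 0.0175 m).
It fails at once if a loose thing beside the feeder is shifted by more than 30 mm (distance of any of label_roll, scanner from where it was at the start of the episode above 0.03 m).
It also fails if it takes over 54 s, if anything falls off the work surface, if the arm or the gripper's body presses on something with over 40 N, if the wrist force passes 120 N, or if a joint passes its speed limit or range.

## Working session

There is one attempt and no reset: what is moved stays moved. The work goes in short steps, Python scripts to look and compute and a tool call to move; the robot and the scene stay as the last step left them, time stands still between calls to the robot, and variables do not carry over. Pictures are saved under pics/ and viewed, about 8 in all and at most 12, crops included, and the job is handed in when it is done.

Besides the shell and the picture viewer there is one more tool, called in YAML: its name, and indented under it one key for each argument. step_arm: Moves the arm, as the interface text tells. Its arguments: {"type":"object","properties":{"commands":{"type":"array","items":{"type":"object","properties":{"delta_pos":{"type":"array","items":{"type":"number"}},"roll":{"type":"number"},"hand":{"type":"number"}}}},"squeeze":{"type":"number"}},"required":["commands"]}

```bash
mkdir -p pics; ls; cat > h.py <<'E'
import numpy as np, cv2
from scipy.spatial.transform import Rotation as R
from workcell import monitor, capture, camera_info, arm, recognise, mark_of
def cam(n,obs=None):
    i=camera_info(n);K=np.array(i["camera_matrix"])
    if "hand_eye" in i:
        o=obs or monitor.get_obs();T=np.eye(4);T[:3,:3]=R.from_quat(o["eef_rot"]).as_matrix();T[:3,3]=o["position"]
        T=T@np.array(i["hand_eye"]);return K,T[:3,:3],T[:3,3]
    return K,R.from_quat(i["orientation"]).as_matrix(),np.array(i["origin"])
def ray(c,uv):
    K,Rm,t=c;return t,Rm@np.linalg.inv(K)@np.array([uv[0],uv[1],1.])
def atz(c,uv,z):
    t,d=ray(c,uv);return t+d*(z-t[2])/d[2]
def proj(c,p):
    K,Rm,t=c;q=K@(Rm.T@(np.array(p)-t));return q[:2]/q[2]
def snap(n,f):
    o=monitor.get_obs();im=capture(n);cv2.imwrite("pics/"+f,im[:,:,::-1]);return cam(n,o),im
def tri(rs):
    A=np.zeros((3,3));b=np.zeros(3)
    for t,d in rs:
        d=d/np.linalg.norm(d);P=np.eye(3)-np.outer(d,d);A+=P;b+=P@t
    return np.linalg.solve(A,b)
E
python3 - <<'E'
from h import *
np.set_printoptions(precision=4,suppress=True)
o=monitor.get_obs();print(o["time"],o["position"],o["eef_rot"],o["width"])
C={}
ims=[]
for n in ["scene","top"]:
    C[n],im=snap(n,n+"1.png");ims.append(im);print(n,C[n][2],C[n][1][:,2])
out={}
for q in ["feeder","guide_mouth","gauge","gauge_tip","gauge_tab","sensor_face","head_pad","label_roll","scanner"]:
    for n in C:
        r=mark_of(n,q)[:2];out[n,q]=r
        print(q,n,[(np.round(x["uv"],1),round(x["p"],2)) for x in r])
    if out["scene",q] and out["top",q]: print("  tri",tri([ray(C[n],out[n,q][0]["uv"]) for n in C]))
print(monitor.get_obs()["time"])
E
```

```text
pics
0.0 [0.2128 0.6404 0.2179] [ 0.1597  0.9872 -0.0006 -0.0001] 1.0008893300654484
scene [ 0.0528 -0.5338  0.6433] [ 0.4755  0.5882 -0.6542]
top [ 0.3373 -0.0323  1.0042] [ 0.1404  0.0149 -0.99  ]
feeder scene [(array([319.9, 246.4]), 0.88), (array([257. , 308.6]), 0.28)]
feeder top []
guide_mouth scene [(array([291.2, 222.3]), 0.67)]
guide_mouth top []
gauge scene [(array([225.7, 184.6]), 0.67), (array([240.6, 200.8]), 0.65)]
gauge top [(array([243.1, 197.4]), 0.75)]
  tri [0.4417 0.0014 0.082 ]
gauge_tip scene [(array([281.5, 219.7]), 0.58), (array([254.4, 307.8]), 0.23)]
gauge_tip top [(array([283.9, 180. ]), 0.96), (array([334. , 248.1]), 0.42)]
  tri [ 0.4899 -0.087   0.0329]
gauge_tab scene [(array([325.4, 228.9]), 0.62), (array([227.8, 183.4]), 0.58)]
gauge_tab top [(array([232.1, 194.7]), 0.8), (array([320.4, 156.7]), 0.19)]
  tri [ 0.5284 -0.0439 -0.0328]
sensor_face scene [(array([324.6, 231.3]), 0.92)]
sensor_face top [(array([322.2, 161.7]), 0.92)]
  tri [ 0.5223 -0.1645  0.0471]
head_pad scene [(array([326.9, 210.3]), 0.71), (array([156.7, 193.2]), 0.46)]
head_pad top [(array([323.5, 154.8]), 0.72)]
  tri [ 0.5261 -0.1605  0.092 ]
label_roll scene [(array([156.7, 190.8]), 0.91), (array([241.8, 201.8]), 0.63)]
label_roll top [(array([175., 246.]), 0.59)]
  tri [0.3605 0.1425 0.0096]
scanner scene [(array([254.2, 305.2]), 0.69)]
scanner top [(array([334.3, 250.9]), 0.77)]
  tri [ 0.344  -0.1889  0.0117]
1.0
```

```bash
python3 -c "
import cv2;import numpy as np
a=cv2.imread('pics/scene1.png');b=cv2.imread('pics/top1.png');cv2.imwrite('pics/both1.png',cv2.resize(np.vstack([a,b]),(400,600)))"
```

```text
(no output)
```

View pics/top1.png

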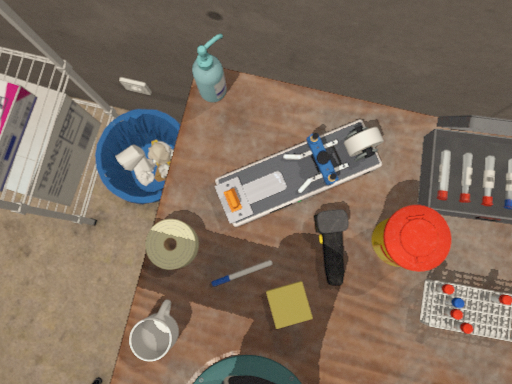

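View pics/scene1.png

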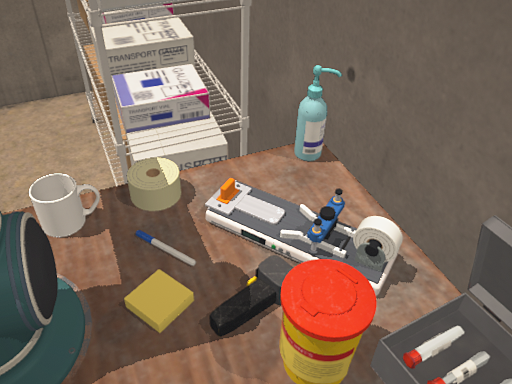

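The top view shows the feeder running from (225,202) at the gauge end to (372,142) at the roll. The blade is at (265,187), the orange tab at (232,199) and the blue head at (321,158). The loose label roll is at (173,244) and the code reader at (332,245), both off to the side of the feeder. The networks' marks for the gauge tip, tab and head agree with the picture.

```bash
python3 - <<'E'
from h import *
np.set_printoptions(precision=4,suppress=True)
c=cam("top");s=cam("scene")
pad=atz(c,(323.5,154.8),.102);sf=atz(c,(322.2,161.7),.056)
tip=atz(c,(283.9,180),.034);tab=atz(c,(232.1,194.7),.07)
print("top: pad",pad,"sf",sf,"tip",tip,"tab",tab)
print("scene: pad",atz(s,(326.9,210.3),.102),"sf",atz(s,(324.6,231.3),.056),"tip",atz(s,(281.5,219.7),.034),"tab",atz(s,(227.8,183.4),.07),"mouth",atz(s,(291.2,222.3),.034),"feeder",atz(s,(319.9,246.4),0))
cs=[atz(c,p,.034) for p in [(215,183),(234,223),(363,122),(381,163)]]
print(cs); d=(cs[2]+cs[3]-cs[0]-cs[1]);print("len",np.linalg.norm(d)/2,"yaw",np.arctan2(d[1],d[0]),"mid",sum(cs)/4)
d=tip-tab;print("gauge yaw",np.arctan2(d[1],d[0]),np.linalg.norm(d))
o=monitor.get_obs();print(R.from_quat(o["eef_rot"]).as_matrix())
E
```

```text
top: pad [ 0.5256 -0.1603  0.102 ] sf [ 0.521  -0.1636  0.056 ] tip [ 0.4886 -0.0861  0.034 ] tab [0.4557 0.0196 0.07  ]
scene: pad [ 0.5155 -0.1664  0.102 ] sf [ 0.5147 -0.1698  0.056 ] tip [ 0.4903 -0.0884  0.034 ] tab [0.4478 0.0167 0.07  ] mouth [ 0.4999 -0.1039  0.034 ] feeder [ 0.5251 -0.1569  0.    ]
[array([0.4855, 0.0567, 0.034 ]), array([0.4018, 0.0185, 0.034 ]), array([ 0.608 , -0.2556,  0.034 ]), array([ 0.5197, -0.2881,  0.034 ])]
len 0.3320044029624947 yaw -1.2002779178970764 mid [ 0.5038 -0.1171  0.034 ]
gauge yaw -1.2693469546608036 0.11640022425041575
[[-0.949   0.3153 -0.    ]
 [ 0.3153  0.949   0.    ]
 [ 0.      0.     -1.    ]]
```

```bash
python3 - <<'E'
from h import *
np.set_printoptions(precision=3,suppress=True)
c=cam("top");s=cam("scene")
for z in (-.6,-.3,0,.2,.4): print(z,[atz(c,p,z)[:2] for p in [(92,222),(110,105),(5,205)]], "proj scene",[proj(s,atz(c,p,z)) for p in [(92,222),(110,105)]])
print(camera_info("wrist"))
Rm=R.from_quat(monitor.get_obs()["eef_rot"]).as_matrix();p0=monitor.get_obs()["position"]
for p in [(.25,.35,.3),(.44,.04,.3),(.47,-.03,.3)]: print(p,Rm.T@(np.array(p)-p0))
E
```

```text
-0.6 [array([0.457, 0.535]), array([0.869, 0.483]), array([0.522, 0.837])] proj scene [array([141.828, 253.996]), array([246.98 , 212.199])]
-0.3 [array([0.435, 0.429]), array([0.769, 0.387]), array([0.488, 0.675])] proj scene [array([139.501, 209.541]), array([242.314, 172.727])]
0 [array([0.413, 0.323]), array([0.67, 0.29]), array([0.453, 0.512])] proj scene [array([136.031, 143.232]), array([235.312, 113.489])]
0.2 [array([0.398, 0.252]), array([0.604, 0.226]), array([0.43 , 0.404])] proj scene [array([132.584,  77.364]), array([228.305,  54.216])]
0.4 [array([0.383, 0.182]), array([0.537, 0.162]), array([0.407, 0.295])] proj scene [array([127.456, -20.617]), array([217.787, -34.759])]
{'camera_matrix': array([[345.852,   0.   , 256.118],
       [  0.   , 345.852, 194.415],
       [  0.   ,   0.   ,   1.   ]]), 'hand_eye': array([[ 0.   , -0.967, -0.255,  0.071],
       [ 1.   ,  0.   , -0.   , -0.   ],
       [ 0.   , -0.255,  0.967, -0.167],
       [ 0.   ,  0.   ,  0.   ,  1.   ]])}
(0.25, 0.35, 0.3) [-0.127 -0.264 -0.081]
(0.44, 0.04, 0.3) [-0.405 -0.498 -0.081]
(0.47, -0.03, 0.3) [-0.455 -0.555 -0.081]
```

step_arm:
  commands:
    - {"delta_pos": [-0.026, -0.053, -0.03], "roll": 0, "hand": 1}
    - {"delta_pos": [-0.05, -0.106, -0.05], "roll": 0, "hand": 1}
    - {"delta_pos": [-0.076, -0.158, -0.06], "roll": 0, "hand": 1}
    - {"delta_pos": [-0.102, -0.211, -0.06], "roll": 0, "hand": 1}
    - {"delta_pos": [-0.127, -0.264, -0.06], "roll": 0, "hand": 1}
    - {"delta_pos": [-0.155, -0.31, -0.06], "roll": 0, "hand": 1}
    - {"delta_pos": [-0.18, -0.35, -0.06], "roll": -0.1, "hand": 1}
    - {"delta_pos": [-0.21, -0.4, -0.06], "roll": -0.2, "hand": 1}
    - {"delta_pos": [-0.237, -0.438, -0.06], "roll": -0.3, "hand": 1}
    - {"delta_pos": [-0.29, -0.465, -0.06], "roll": -0.4, "hand": 1}
    - {"delta_pos": [-0.34, -0.495, -0.06], "roll": -0.5, "hand": 1}
    - {"delta_pos": [-0.4, -0.525, -0.06], "roll": -0.6, "hand": 1}
    - {"delta_pos": [-0.455, -0.555, -0.06], "roll": -0.65, "hand": 1}
    - {"delta_pos": [-0.455, -0.555, -0.06], "roll": -0.65, "hand": 1}
    - {"delta_pos": [-0.455, -0.555, -0.06], "roll": -0.65, "hand": 1}

```text
time: 2.88
position: [0.4695, -0.0296, 0.2785]
eef_rot: [-0.163, 0.987, 0.0, -0.0]
contact_force: [-0.3, 0.7, 0.5]
width: 0.995
```

```bash
cat > w.py <<'E'
from h import *
import sys
np.set_printoptions(precision=4,suppress=True)
c,im=snap("wrist",sys.argv[1]); o=monitor.get_obs()
print(o["time"],o["position"],R.from_quat(o["eef_rot"]).as_matrix()[:,1],o["contact_force"])
for q,z in [("feeder",0),("guide_mouth",.034),("gauge",.034),("gauge_tip",.034),("gauge_tab",.070),("sensor_face",.056),("head_pad",.102)]:
    for r in mark_of("wrist",q)[:2]: print(q,np.round(r["uv"],1),round(r["p"],2),atz(c,r["uv"],z))
E
python3 w.py w1.png
```

```text
2.925 [ 0.4692 -0.029   0.2788] [-0.3232  0.9463  0.0001] [-0.6942  0.0097 -0.4524]
feeder [145.7 168.2] 0.74 [ 0.5255 -0.1623  0.    ]
feeder [414.2 125.9] 0.51 [0.3633 0.1459 0.    ]
guide_mouth [195.9 166.7] 0.62 [ 0.4948 -0.0972  0.034 ]
gauge [275.7 163.1] 0.83 [ 0.4597 -0.0077  0.034 ]
gauge_tip [208.8 165.2] 0.73 [ 0.488 -0.083  0.034]
gauge_tip [194. 168.] 0.53 [ 0.4971 -0.0989  0.034 ]
gauge_tab [305.7 164.7] 0.86 [0.4457 0.0201 0.07  ]
sensor_face [133.7 170.2] 0.76 [ 0.5166 -0.1609  0.056 ]
sensor_face [308.1 165.1] 0.75 [0.4469 0.0256 0.056 ]
head_pad [119.4 184.3] 0.72 [ 0.5219 -0.1583  0.102 ]
```

View pics/w1.png

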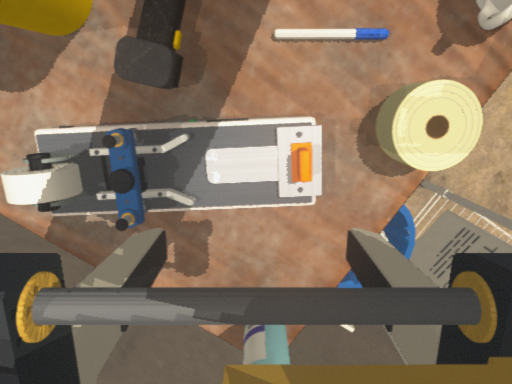

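The wrist view shows the gauge, with its plate at (278–322,126–196), orange tab at (301,163) and blade tip at (207,167). The guides flare around (190,137) and (192,200), the head is at (122,178) and its pad at (120,181). I'll fit the axes next.

```bash
cat > ax.py <<'E'
from h import *
import sys
np.set_printoptions(precision=4,suppress=True)
im=cv2.imread("pics/"+sys.argv[1]);c=cam("wrist")
hsv=cv2.cvtColor(im,cv2.COLOR_BGR2HSV)
m=((hsv[...,0]>5)&(hsv[...,0]<22)&(hsv[...,1]>200)&(hsv[...,2]>150)).astype(np.uint8)
m[240:]=0
n,l,st,ce=cv2.connectedComponentsWithStats(m);k=1+st[1:,4].argmax()
r=cv2.minAreaRect(np.argwhere(l==k)[:,::-1].astype(np.float32));print("tab",r)
b=im[80:240,20:360];cv2.imwrite("pics/crop.png",cv2.resize(b,None,fx=2.3,fy=2.3,interpolation=cv2.INTER_CUBIC))
E
python3 ax.py w1.png
```

```text
tab ((301.6518859863281, 161.993408203125), (36.44383239746094, 16.24552345275879), 87.51044464111328)
```

View pics/crop.png

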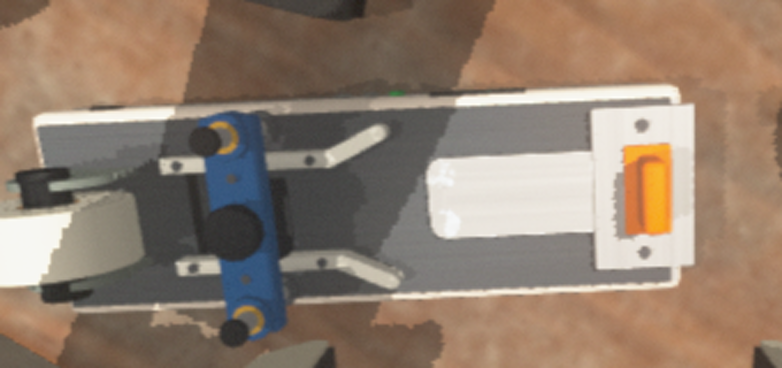

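```bash
cat > ang.py <<'E'
from h import *
def fit(c,L,z):
    # L list of crop polylines
    for n,a,b,*zz in L:
        zz=zz[0] if zz else z
        A,B=[atz(c,(p[0]/2.3+20,p[1]/2.3+80),zz) for p in (a,b)]
        d=B-A;print(n,np.round(A,4),np.round(B,4),"len",round(np.linalg.norm(d),4),"ang",round(np.arctan2(d[1],d[0]),4))
E
python3 - <<'E'
from ang import *
fit(cam("wrist"),[("feeder top",(678,88),(35,118)),("feeder bot",(678,284),(75,308)),("feeder end",(678,88),(678,284)),
("guide ends",(382,131),(392,280),.046),("blade top",(592,152),(440,160),.04),("blade bot",(592,232),(440,239),.04),("tip",(429,170),(433,228),.04),
("plate rear",(693,103),(693,265),.04),("plate front",(591,108),(597,268),.04),("tab front",(624,146),(626,236),.07),("tab rear",(670,146),(672,234),.07),
("posts",(205,141),(235,332),.107),("posts base?",(250,141),(280,325),.09)],.034)
E
```

```text
feeder top [0.3957 0.0179 0.034 ] [ 0.5161 -0.2872  0.034 ] len 0.328 ang -1.1949
feeder bot [0.4919 0.0556 0.034 ] [ 0.6108 -0.2493  0.034 ] len 0.3273 ang -1.199
feeder end [0.3957 0.0179 0.034 ] [0.4919 0.0556 0.034 ] len 0.1033 ang 0.3734
guide ends [ 0.4631 -0.1158  0.046 ] [ 0.5357 -0.0897  0.046 ] len 0.0771 ang 0.3462
blade top [ 0.4396 -0.0129  0.04  ] [ 0.4686 -0.0848  0.04  ] len 0.0775 ang -1.1881
blade bot [0.4788 0.0012 0.04  ] [ 0.5081 -0.0727  0.04  ] len 0.0795 ang -1.1934
tip [ 0.4753 -0.0886  0.04  ] [ 0.5036 -0.0779  0.04  ] len 0.0303 ang 0.3623
plate rear [0.4002 0.0267 0.04  ] [0.4783 0.0577 0.04  ] len 0.084 ang 0.3782
plate front [ 0.4191 -0.0208  0.04  ] [0.4962 0.0103 0.04  ] len 0.0832 ang 0.3836
tab front [ 0.4293 -0.0025  0.07  ] [0.4696 0.0135 0.07  ] len 0.0434 ang 0.3784
tab rear [0.4223 0.018  0.07  ] [0.4615 0.0342 0.07  ] len 0.0424 ang 0.3936
posts [ 0.482  -0.1758  0.107 ] [ 0.5616 -0.144   0.107 ] len 0.0856 ang 0.3797
posts base? [ 0.4796 -0.1631  0.09  ] [ 0.5593 -0.1294  0.09  ] len 0.0865 ang 0.4001
```

step_arm:
  commands:
    - {"delta_pos": [0.005, 0.053, 0.05], "roll": -0.045, "hand": 1}
    - {"delta_pos": [0.005, 0.053, 0.1], "roll": -0.045, "hand": 1}
    - {"delta_pos": [0.005, 0.053, 0.15], "roll": -0.045, "hand": 1}
    - {"delta_pos": [0.005, 0.053, 0.19], "roll": -0.045, "hand": 1}
    - {"delta_pos": [0.005, 0.053, 0.22], "roll": -0.045, "hand": 1}
    - {"delta_pos": [0.005, 0.053, 0.234], "roll": -0.045, "hand": 1}
    - {"delta_pos": [0.005, 0.053, 0.234], "roll": -0.045, "hand": 1}

```text
time: 4.15
position: [0.4476, 0.019, 0.0446]
eef_rot: [-0.186, 0.983, 0.0, -0.0]
contact_force: [0.1, -0.4, 0.5]
width: 0.999
```

step_arm:
  commands:
    - {"delta_pos": [0, 0, 0], "roll": 0, "hand": 0.4}
    - {"delta_pos": [0, 0, 0], "roll": 0, "hand": 0.3}
    - {"delta_pos": [0, 0, 0], "roll": 0, "hand": 0.2}
    - {"delta_pos": [0, 0, 0], "roll": 0, "hand": 0.05}
    - {"delta_pos": [0, 0, 0], "roll": 0, "hand": 0.05}
    - {"delta_pos": [0, 0, 0], "roll": 0, "hand": 0.05}
    - {"delta_pos": [0, 0, 0], "roll": 0, "hand": 0.05}
  squeeze: 10

```text
time: 5.03
position: [0.4478, 0.0189, 0.0446]
eef_rot: [-0.186, 0.983, -0.0, -0.0]
contact_force: [-0.6, -0.3, -0.7]
width: 0.294
```

```bash
python3 w.py w2.png; python3 - <<'E'
from h import *
C=cam("top");s,im=snap("top","t2.png")
for q,z in [("gauge_tip",.034),("gauge_tab",.07),("gauge",.034)]:
  for n in ("top",):
    print(q,[(np.round(r["uv"],1),round(r["p"],2),np.round(atz(C,r["uv"],z),4)) for r in mark_of(n,q)[:1]])
E
```

```text
5.075 [0.4478 0.0189 0.0446] [-0.3655  0.9308 -0.    ] [-0.3674 -0.7672  0.6517]
gauge [204.9 241. ] 0.8 [ 0.4595 -0.0063  0.034 ]
gauge_tip [ 53.6 239.6] 0.67 [ 0.4891 -0.0838  0.034 ]
gauge_tip [ 20.1 242.2] 0.61 [ 0.4974 -0.1006  0.034 ]
gauge_tab [256.  269.9] 0.64 [0.4483 0.0195 0.07  ]
sensor_face [203.2 241. ] 0.52 [ 0.4501 -0.0071  0.056 ]
gauge_tip [(array([284.3, 181.4]), 0.56, array([ 0.4856, -0.0868,  0.034 ]))]
gauge_tab []
gauge []
```

View pics/w2.png

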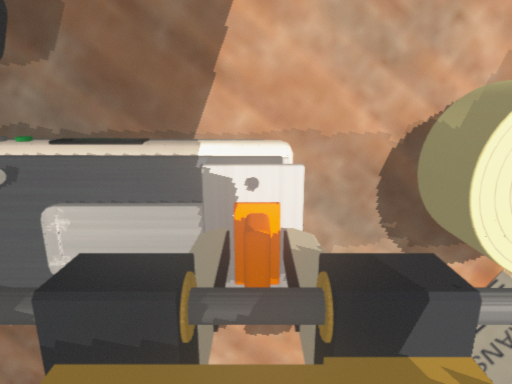

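step_arm:
  commands:
    - {"delta_pos": [0, 0, 0], "roll": 0, "hand": 0.05}
    - {"delta_pos": [0, 0, 0], "roll": 0, "hand": 0.05}
    - {"delta_pos": [0, 0, 0], "roll": 0, "hand": 0.05}
    - {"delta_pos": [-0.001, -0.01, 0], "roll": 0, "hand": 0.05}
    - {"delta_pos": [-0.0015, -0.02, 0], "roll": 0, "hand": 0.05}
    - {"delta_pos": [-0.0015, -0.03, 0], "roll": 0, "hand": 0.05}
    - {"delta_pos": [-0.0015, -0.04, 0], "roll": 0, "hand": 0.05}
    - {"delta_pos": [-0.0015, -0.045, 0], "roll": 0, "hand": 0.05}
    - {"delta_pos": [-0.0015, -0.045, 0], "roll": 0, "hand": 0.05}

```text
time: 6.75
position: [0.4657, -0.0229, 0.0446]
eef_rot: [-0.186, 0.983, -0.0, -0.0]
contact_force: [0.4, -0.3, 0.2]
width: 0.126
```

```bash
python3 w.py w3.png; python3 -c "
import cv2;a=cv2.imread('pics/w3.png')[120:320];cv2.imwrite('pics/c3.png',cv2.resize(a,None,fx=1.5,fy=1.5))"
```

```text
6.8 [ 0.4657 -0.0226  0.0447] [-0.3653  0.9309 -0.0003] [-0.8799 -1.0022 -0.8378]
feeder [ 21.1 224.8] 0.77 [ 0.5253 -0.1624  0.    ]
gauge [203.2 239.7] 0.72 [ 0.4771 -0.0492  0.034 ]
gauge_tip [ 49.4 240.1] 0.57 [ 0.5082 -0.1278  0.034 ]
```

View pics/c3.png

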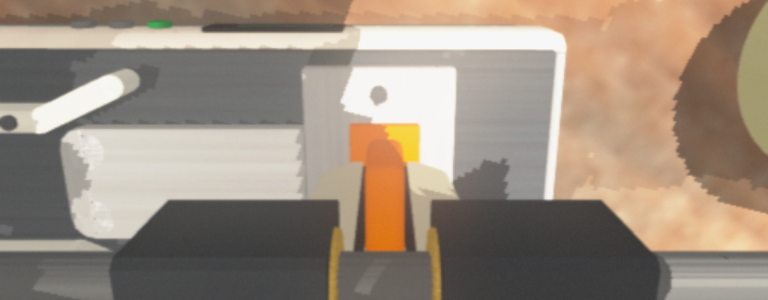

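```bash
cat > fr.py <<'E'
from h import *
O=np.array([.521,-.160]);yaw=-1.197
u=np.array([np.cos(yaw),np.sin(yaw)]);n=np.array([-u[1],u[0]])
def F(p): d=np.array(p)[:2]-O;return np.round([d@u*1000,d@n*1000],1)
E
python3 - <<'E'
from fr import *
c=cam("wrist")
def q(x,y,z): return F(atz(c,(x/1.5,y/1.5+120),z))
print("TCP",F(monitor.get_obs()["position"]))
print("guide inner",q(38,132,.046),q(5,132,.046),"outer",q(0,104,.046))
print("guide end",q(138,78,.046))
print("blade edge",q(80,128,.04),q(180,126,.04),q(290,126,.04))
print("plate side",q(310,68,.04),q(450,67,.04)," front",q(303,100,.04))
print("feeder edge",q(100,49,.034),q(540,49,.034), q(100,30,.034),q(540,28,.034))
E
```

```text
TCP [-148.5   -1.3]
guide inner [-33.6 -22.1] [-22.7 -22.1] outer [-22.8 -31.7]
guide end [-69.1 -40.4]
blade edge [-44.2 -21.8] [-78.6 -22.5] [-116.5  -22.5]
plate side [-124.   -42.7] [-170.8  -43.1]  front [-121.3  -31.7]
feeder edge [-51.5 -48.2] [-202.1  -48.3] [-52.4 -54.6] [-201.6  -55.4]
```

The gauge is gripped and parallel to the feeder, with its tip at the start of the straight channel. It sits about 1.5 mm to the right of the centre line, so I'll shift it left and push on.

step_arm:
  commands:
    - {"delta_pos": [-0.0015, 0, 0], "roll": 0, "hand": 0.05}
    - {"delta_pos": [-0.0015, -0.007, 0], "roll": 0, "hand": 0.05}
    - {"delta_pos": [-0.0015, -0.014, 0], "roll": 0, "hand": 0.05}
    - {"delta_pos": [-0.0015, -0.021, 0], "roll": 0, "hand": 0.05}
    - {"delta_pos": [-0.0015, -0.028, 0], "roll": 0, "hand": 0.05}
    - {"delta_pos": [-0.0015, -0.034, 0], "roll": 0, "hand": 0.05}
    - {"delta_pos": [-0.0015, -0.04, 0], "roll": 0, "hand": 0.05}
    - {"delta_pos": [-0.0015, -0.046, 0], "roll": 0, "hand": 0.05}
    - {"delta_pos": [-0.0015, -0.049, 0], "roll": 0, "hand": 0.05}
    - {"delta_pos": [-0.0015, -0.049, 0], "roll": 0, "hand": 0.05}

```text
time: 8.4
position: [0.485, -0.0677, 0.0447]
eef_rot: [-0.186, 0.983, -0.0, 0.0]
contact_force: [0.6, -0.2, 0.2]
width: 0.127
```

step_arm:
  commands:
    - {"delta_pos": [0, -0.002, 0], "roll": 0, "hand": 0.05}
    - {"delta_pos": [0, -0.004, 0], "roll": 0, "hand": 0.05}
    - {"delta_pos": [0, -0.005, 0], "roll": 0, "hand": 0.05}
    - {"delta_pos": [0, -0.005, 0], "roll": 0, "hand": 0.05}

```text
time: 8.9
position: [0.4868, -0.0722, 0.0446]
eef_rot: [-0.186, 0.983, -0.0, 0.0]
contact_force: [1.0, 0.7, -1.5]
width: 0.128
```

step_arm:
  commands:
    - {"delta_pos": [0, -0.001, 0], "roll": 0, "hand": 0.05}
    - {"delta_pos": [0, -0.002, 0], "roll": 0, "hand": 0.05}
    - {"delta_pos": [0, -0.002, 0], "roll": 0, "hand": 0.05}

```text
time: 9.28
position: [0.4875, -0.0741, 0.0447]
eef_rot: [-0.186, 0.983, -0.0, 0.0]
contact_force: [-0.7, 0.2, -1.4]
width: 0.129
```

step_arm:
  commands:
    - {"delta_pos": [0, -0.001, 0], "roll": 0, "hand": 0.05}
    - {"delta_pos": [0, -0.0015, 0], "roll": 0, "hand": 0.05}
    - {"delta_pos": [0, -0.0015, 0], "roll": 0, "hand": 0.05}

```text
time: 9.65
position: [0.488, -0.0753, 0.0446]
eef_rot: [-0.186, 0.983, 0.0, 0.0]
contact_force: [-0.3, 2.4, -0.4]
width: 0.129
```

step_arm:
  commands:
    - {"delta_pos": [0, -0.001, 0], "roll": 0, "hand": 0.05}
    - {"delta_pos": [0, -0.0015, 0], "roll": 0, "hand": 0.05}
    - {"delta_pos": [0, -0.0015, 0], "roll": 0, "hand": 0.05}

```text
time: 10.02
position: [0.4881, -0.0755, 0.0446]
eef_rot: [-0.186, 0.983, 0.001, -0.0]
contact_force: [-6.0, 14.2, 4.7]
width: 0.132
```

```bash
python3 w.py w4.png; python3 -c "
import cv2;a=cv2.imread('pics/w4.png')[120:320];cv2.imwrite('pics/c4.png',cv2.resize(a,None,fx=1.5,fy=1.5))"
```

```text
10.075 [ 0.4882 -0.0755  0.0446] [-0.3658  0.9307  0.0029] [-5.2456 13.4661  4.0949]
feeder [111.5 221.1] 0.64 [ 0.5238 -0.1611  0.    ]
gauge [202.5 240.4] 0.85 [ 0.5    -0.1021  0.034 ]
gauge_tip [258.2 268.8] 0.56 [ 0.5047 -0.0674  0.034 ]
gauge_tab [258.4 266.2] 0.67 [ 0.4866 -0.0747  0.07  ]
gauge_tab [107.7 218.1] 0.38 [ 0.4892 -0.1433  0.07  ]
head_pad [ 10.8 297.4] 0.75 [ 0.5151 -0.1579  0.102 ]
```

View pics/c4.png

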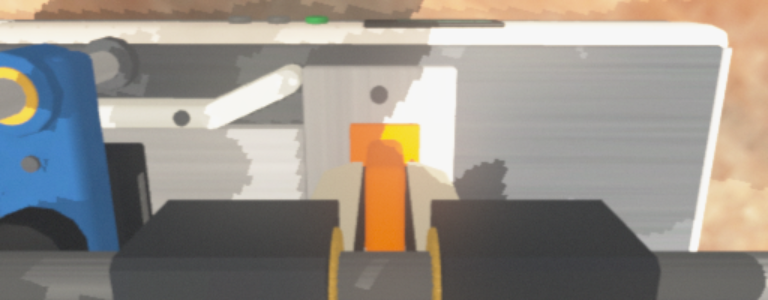

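The shoulder is against the guide end at (302,75) with about 15 N of push, so the gauge is home. Now I'll release it, rise and go above the pad.

step_arm:
  commands:
    - {"delta_pos": [0, 0, 0], "roll": 0, "hand": 0.4}
    - {"delta_pos": [0, 0, 0], "roll": 0, "hand": 0.4}
    - {"delta_pos": [0, 0, 0], "roll": 0, "hand": 0.4}
    - {"delta_pos": [0, 0, 0], "roll": 0, "hand": 0.4}
    - {"delta_pos": [0, 0, -0.03], "roll": 0, "hand": 0.4}
    - {"delta_pos": [0, 0, -0.065], "roll": 0, "hand": 0.4}
    - {"delta_pos": [0, 0, -0.1], "roll": 0, "hand": 0}
    - {"delta_pos": [0, 0, -0.1], "roll": 0, "hand": 0}

```text
time: 11.42
position: [0.4896, -0.077, 0.1474]
eef_rot: [-0.186, 0.983, -0.001, 0.002]
contact_force: [0.9, 0.4, -0.5]
width: 0.237
```

```bash
python3 w.py w5.png; python3 -c "
from fr import *
c=cam('wrist');print('TCP',F(monitor.get_obs()['position']))
for q,z in (('head_pad',.102),('gauge',.034),('gauge_tab',.07)):
  print(q,[(F(atz(c,r['uv'],z)),r['p']) for r in mark_of('wrist',q)[:2]])"
```

```text
11.475 [ 0.489  -0.0769  0.1455] [-0.3655  0.9308 -0.0011] [ 0.2965 -0.3511 -0.4917]
feeder [160.3 183.6] 0.61 [ 0.5236 -0.1597  0.    ]
feeder [261.  202.2] 0.21 [ 0.506  -0.0657  0.    ]
gauge [223.4 193.1] 0.96 [ 0.5011 -0.1019  0.034 ]
gauge_tab [260.  202.8] 0.92 [ 0.488  -0.0745  0.07  ]
sensor_face [143.3 195.4] 0.72 [ 0.5193 -0.1589  0.056 ]
head_pad [120.6 209.9] 0.81 [ 0.5166 -0.1597  0.102 ]
head_pad [221.6 194.7] 0.18 [ 0.4834 -0.1028  0.102 ]
TCP [-89.5   0. ]
head_pad [(array([-4.3, -6.4]), 0.81), (array([-68.3, -16.4]), 0.18)]
gauge [(array([-62.8,   0.2]), 0.96)]
gauge_tab [(array([-92.6,  -1.9]), 0.92)]
```

View pics/w5.png

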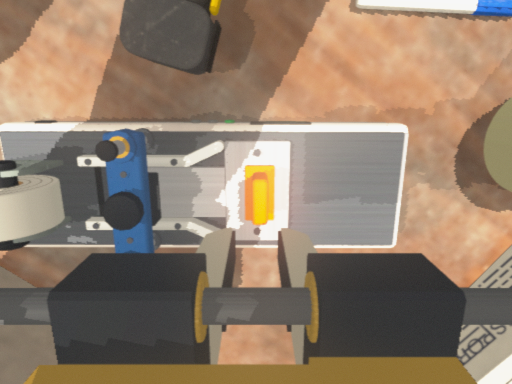

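The gauge is still home with its shoulders at the guide ends, and the pad is at (123,210). Moving over the pad with the fingers shut.

step_arm:
  commands:
    - {"delta_pos": [0.001, -0.04, 0], "roll": 0, "hand": 0}
    - {"delta_pos": [0.002, -0.07, 0], "roll": 0, "hand": 0}
    - {"delta_pos": [0.002, -0.088, 0], "roll": 0, "hand": 0}
    - {"delta_pos": [0.002, -0.088, 0.02], "roll": 0, "hand": 0}
    - {"delta_pos": [0.002, -0.088, 0.035], "roll": 0, "hand": 0}
    - {"delta_pos": [0.002, -0.088, 0.035], "roll": 0, "hand": 0}

```text
time: 12.72
position: [0.518, -0.1584, 0.1077]
eef_rot: [-0.186, 0.982, 0.001, -0.001]
contact_force: [0.6, -1.2, 0.6]
width: 0.006
```

```bash
python3 w.py w6.png; python3 -c "
from fr import *
print('TCP',F(monitor.get_obs()['position']))
s,_=snap('scene','s6.png')
for n,q,z in (('scene','head_pad',.102),('scene','sensor_face',.056)):
  print(q,[(r['uv'],F(atz(s,r['uv'],z)),r['p']) for r in mark_of(n,q)[:2]])
a=cv2.imread('pics/w6.png');b=cv2.imread('pics/s6.png')[100:300,180:440]
cv2.imwrite('pics/c6.png',np.vstack([cv2.resize(a,(600,450))[180:],cv2.resize(b,(600,330))]))"
```

```text
12.775 [ 0.5184 -0.1586  0.1089] [-0.3662  0.9305  0.0009] [-0.3474 -0.4217  0.6031]
feeder [250.1 200.4] 0.88 [ 0.5249 -0.1605  0.    ]
guide_mouth [223.8 210. ] 0.24 [ 0.5296 -0.1786  0.034 ]
gauge [336.5 207.7] 0.86 [ 0.498  -0.1031  0.034 ]
gauge_tip [222.6 208.6] 0.81 [ 0.5289 -0.1798  0.034 ]
gauge_tab [395.7 223.4] 0.67 [ 0.4868 -0.0765  0.07  ]
sensor_face [397.1 224.8] 0.38 [ 0.4898 -0.0678  0.056 ]
head_pad [251.5 239.5] 0.72 [ 0.5176 -0.1608  0.102 ]
TCP [-1.3 -1.6]
head_pad [([325.9, 211.1], array([  3.3, -10.1]), 0.77)]
sensor_face [([323.1, 227.2], array([ 0.7, -1.8]), 0.87), ([273.2, 201.5], array([-103.2,   10.8]), 0.22)]
```

View pics/c6.png

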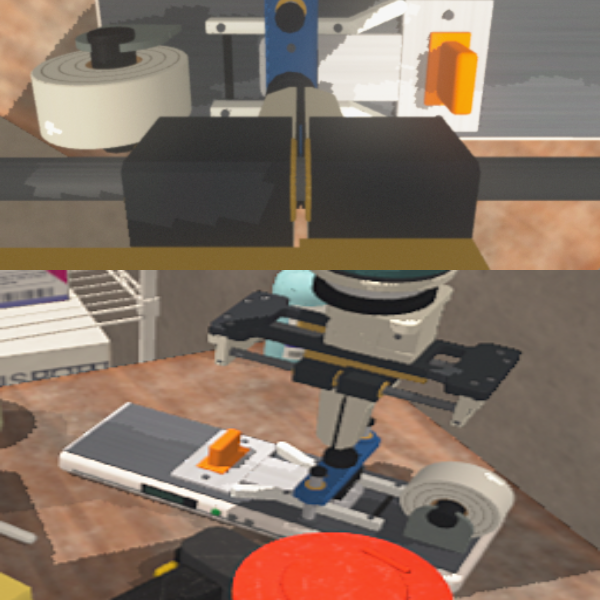

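The fingertips are centred over the pad. Pressing slowly.

step_arm:
  commands:
    - {"delta_pos": [0, 0, 0.004], "roll": 0, "hand": 0}
    - {"delta_pos": [0, 0, 0.007], "roll": 0, "hand": 0}
    - {"delta_pos": [0, 0, 0.009], "roll": 0, "hand": 0}
    - {"delta_pos": [0, 0, 0.011], "roll": 0, "hand": 0}
    - {"delta_pos": [0, 0, 0.013], "roll": 0, "hand": 0}
    - {"delta_pos": [0, 0, 0.015], "roll": 0, "hand": 0}
    - {"delta_pos": [0, 0, 0.017], "roll": 0, "hand": 0}
    - {"delta_pos": [0, 0, 0.019], "roll": 0, "hand": 0}
    - {"delta_pos": [0, 0, 0.019], "roll": 0, "hand": 0}

```text
time: 14.4
position: [0.5189, -0.1594, 0.0905]
eef_rot: [-0.186, 0.983, -0.0, 0.0]
contact_force: [-0.1, -0.4, 1.1]
width: 0.007
```

step_arm:
  commands:
    - {"delta_pos": [0, 0, 0.001], "roll": 0, "hand": 0}
    - {"delta_pos": [0, 0, 0.002], "roll": 0, "hand": 0}
    - {"delta_pos": [0, 0, 0.002], "roll": 0, "hand": 0}

```text
time: 14.78
position: [0.5189, -0.1594, 0.0886]
eef_rot: [-0.186, 0.983, -0.0, 0.0]
contact_force: [0.3, 0.3, 2.6]
width: 0.005
```

step_arm:
  commands:
    - {"delta_pos": [0, 0, 0.001], "roll": 0, "hand": 0}
    - {"delta_pos": [0, 0, 0.002], "roll": 0, "hand": 0}
    - {"delta_pos": [0, 0, 0.002], "roll": 0, "hand": 0}

```text
time: 15.15
position: [0.5189, -0.1594, 0.0865]
eef_rot: [-0.186, 0.983, -0.0, 0.0]
contact_force: [-0.1, 0.4, 2.4]
width: 0.005
```

step_arm:
  commands:
    - {"delta_pos": [0, 0, 0.0005], "roll": 0, "hand": 0}
    - {"delta_pos": [0, 0, 0.001], "roll": 0, "hand": 0}
    - {"delta_pos": [0, 0, 0.001], "roll": 0, "hand": 0}

```text
time: 15.52
position: [0.519, -0.1594, 0.0862]
eef_rot: [-0.186, 0.983, -0.0, 0.0]
contact_force: [-3.9, 1.0, 9.5]
width: 0.004
```

step_arm:
  commands:
    - {"delta_pos": [0, 0, 0.0005], "roll": 0, "hand": 0}
    - {"delta_pos": [0, 0, 0.001], "roll": 0, "hand": 0}
    - {"delta_pos": [0, 0, 0.001], "roll": 0, "hand": 0}
    - {"delta_pos": [0, 0, 0.001], "roll": 0, "hand": 0}

```text
time: 16.02
position: [0.519, -0.1595, 0.0862]
eef_rot: [-0.186, 0.983, -0.0, 0.0]
contact_force: [-7.7, 3.3, 19.6]
width: 0.005
```

The head stopped at TCP z 0.0862 m, about 15.8 mm down, with the force up to 20 N, so it rests on the blade. Next I'll rise, go back over the tab and open.

step_arm:
  commands:
    - {"delta_pos": [0, 0, -0.01], "roll": 0, "hand": 0}
    - {"delta_pos": [0, 0, -0.035], "roll": 0, "hand": 0}
    - {"delta_pos": [0, 0, -0.06], "roll": 0, "hand": 0.3}
    - {"delta_pos": [-0.001, 0.03, -0.06], "roll": 0, "hand": 0.5}
    - {"delta_pos": [-0.002, 0.06, -0.06], "roll": 0, "hand": 0.5}
    - {"delta_pos": [-0.002, 0.0895, -0.06], "roll": 0, "hand": 0.5}
    - {"delta_pos": [-0.002, 0.0895, -0.06], "roll": 0, "hand": 0.5}
    - {"delta_pos": [-0.002, 0.0895, -0.06], "roll": 0, "hand": 0.5}

```text
time: 17.02
position: [0.4882, -0.0756, 0.1447]
eef_rot: [-0.186, 0.983, -0.0, 0.0]
contact_force: [-0.3, -0.3, -0.1]
width: 0.497
```

```bash
python3 w.py w7.png; python3 -c "
from fr import *
c=cam('wrist');print('TCP',F(monitor.get_obs()['position']))
for q,z in (('head_pad',.086),('gauge',.034),('gauge_tab',.07)):
  print(q,[(F(atz(c,r['uv'],z)),r['p']) for r in mark_of('wrist',q)[:2]])"
```

```text
17.075 [ 0.4882 -0.0759  0.1446] [-0.3652  0.9309 -0.0001] [-0.7798  0.382   0.1174]
feeder [154.9 184. ] 0.61 [ 0.5229 -0.1622  0.    ]
guide_mouth [221.8 195.2] 0.55 [ 0.5006 -0.101   0.034 ]
gauge [222.1 193.3] 0.75 [ 0.499  -0.1014  0.034 ]
gauge_tab [257.4 206.3] 0.87 [ 0.4888 -0.0741  0.07  ]
sensor_face [143.  193.7] 0.57 [ 0.5153 -0.1574  0.056 ]
head_pad [121.2 212. ] 0.77 [ 0.515  -0.1567  0.102 ]
TCP [-90.6   0.1]
head_pad [(array([1.1, 0.4]), 0.77)]
gauge [(array([-62.7,   0.7]), 0.75)]
gauge_tab [(array([-91.8,   1.2]), 0.87)]
```

View pics/w7.png

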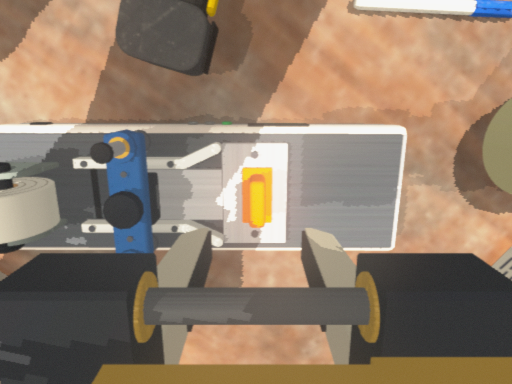

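The gauge is still home, with the tab at (257,197) midway between the fingers. Descending and pinching lightly.

step_arm:
  commands:
    - {"delta_pos": [0, 0, 0.05], "roll": 0, "hand": 0.5}
    - {"delta_pos": [0, 0, 0.085], "roll": 0, "hand": 0.5}
    - {"delta_pos": [0, 0, 0.1], "roll": 0, "hand": 0.5}
    - {"delta_pos": [0, 0, 0.1], "roll": 0, "hand": 0.3}
    - {"delta_pos": [0, 0, 0.1], "roll": 0, "hand": 0.2}
    - {"delta_pos": [0, 0, 0.1], "roll": 0, "hand": 0.05}
    - {"delta_pos": [0, 0, 0.1], "roll": 0, "hand": 0.05}
    - {"delta_pos": [0, 0, 0.1], "roll": 0, "hand": 0.05}
    - {"delta_pos": [0, 0, 0.1], "roll": 0, "hand": 0.05}
  squeeze: 5

```text
time: 18.7
position: [0.4883, -0.0752, 0.0454]
eef_rot: [-0.186, 0.983, 0.0, 0.0]
contact_force: [-2.8, 3.6, 6.6]
width: 0.13
```

step_arm:
  commands:
    - {"delta_pos": [0, 0.003, 0], "roll": 0, "hand": 0.05}
    - {"delta_pos": [0, 0.008, 0], "roll": 0, "hand": 0.05}
    - {"delta_pos": [0, 0.014, 0], "roll": 0, "hand": 0.05}
    - {"delta_pos": [0, 0.02, 0], "roll": 0, "hand": 0.05}
    - {"delta_pos": [0, 0.026, 0], "roll": 0, "hand": 0.05}
    - {"delta_pos": [0, 0.032, 0], "roll": 0, "hand": 0.05}
    - {"delta_pos": [0, 0.038, 0], "roll": 0, "hand": 0.05}
    - {"delta_pos": [0, 0.044, 0], "roll": 0, "hand": 0.05}
    - {"delta_pos": [0, 0.05, 0], "roll": 0, "hand": 0.05}
    - {"delta_pos": [0, 0.055, 0], "roll": 0, "hand": 0.05}
    - {"delta_pos": [0, 0.057, 0], "roll": 0, "hand": 0.05}
    - {"delta_pos": [0, 0.057, 0], "roll": 0, "hand": 0.05}

```text
time: 20.2
position: [0.4676, -0.0222, 0.0453]
eef_rot: [-0.186, 0.983, -0.0, 0.001]
contact_force: [0.6, -1.7, 6.4]
width: 0.131
```

step_arm:
  commands:
    - {"delta_pos": [0, 0, 0], "roll": 0, "hand": 0.4}
    - {"delta_pos": [0, 0, 0], "roll": 0, "hand": 0.4}
    - {"delta_pos": [0, 0, 0], "roll": 0, "hand": 0.4}
    - {"delta_pos": [0, 0, 0], "roll": 0, "hand": 0.4}
    - {"delta_pos": [0, 0, -0.03], "roll": 0, "hand": 0.4}
    - {"delta_pos": [0, 0, -0.07], "roll": 0, "hand": 0.4}
    - {"delta_pos": [0, 0, -0.12], "roll": 0, "hand": 0.4}
    - {"delta_pos": [0, 0, -0.12], "roll": 0, "hand": 0.4}
    - {"delta_pos": [0, 0, -0.12], "roll": 0, "hand": 0.4}

```text
time: 21.32
position: [0.467, -0.0223, 0.164]
eef_rot: [-0.186, 0.983, 0.0, -0.0]
contact_force: [0.7, 0.7, 0.5]
width: 0.402
```

```bash
python3 w.py w8.png; python3 -c "
from fr import *
c=cam('wrist');print('TCP',F(monitor.get_obs()['position']))
for q,z in (('head_pad',.086),('gauge',.034),('gauge_tab',.07),('gauge_tip',.034)):
  print(q,[(F(atz(c,r['uv'],z)),r['p']) for r in mark_of('wrist',q)[:2]])
s,_=snap('scene','s8.png')
for n,q in (('scene','head_pad'),('scene','sensor_face')):
  print(q,[(r['uv'],r['p']) for r in mark_of(n,q)[:2]])
print('pad exp z.102/.086',proj(s,[.521,-.16,.102]),proj(s,[.521,-.16,.086]))
b=cv2.imread('pics/s8.png')[130:300,180:440];a=cv2.imread('pics/w8.png')[80:280]
cv2.imwrite('pics/c8.png',np.vstack([cv2.resize(a,(500,195)),cv2.resize(b,(600,392),interpolation=2)[:,:500]]))"
```

```text
21.375 [ 0.4668 -0.0223  0.1634] [-0.3655  0.9308  0.0007] [-0.0768  0.1337 -0.404 ]
feeder [101.8 182.2] 0.77 [ 0.5251 -0.1614  0.    ]
gauge [222.3 192.3] 0.55 [ 0.4822 -0.0481  0.034 ]
gauge_tip [129.1 185.6] 0.88 [ 0.5064 -0.1266  0.034 ]
gauge_tab [257.5 196.6] 0.72 [ 0.4655 -0.0214  0.07  ]
sensor_face [ 82.5 188.1] 0.95 [ 0.5145 -0.1556  0.056 ]
sensor_face [459.5 140.9] 0.41 [0.3683 0.1117 0.056 ]
head_pad [ 51.9 201.6] 0.77 [ 0.5124 -0.1548  0.102 ]
TCP [-1.479e+02  1.000e-01]
head_pad [(array([ 2.1, -1.3]), 0.77)]
gauge [(array([-118.3,    4.8]), 0.55)]
gauge_tab [(array([-149.3,   -0.9]), 0.72)]
gauge_tip [(array([-36.2,  -1.2]), 0.88)]
head_pad [([326.4, 215.7], 0.93)]
sensor_face [([323.8, 234.8], 0.95)]
pad exp z.102/.086 [326.49585498 206.80359345] [325.31255921 213.79318762]
```

View pics/c8.png

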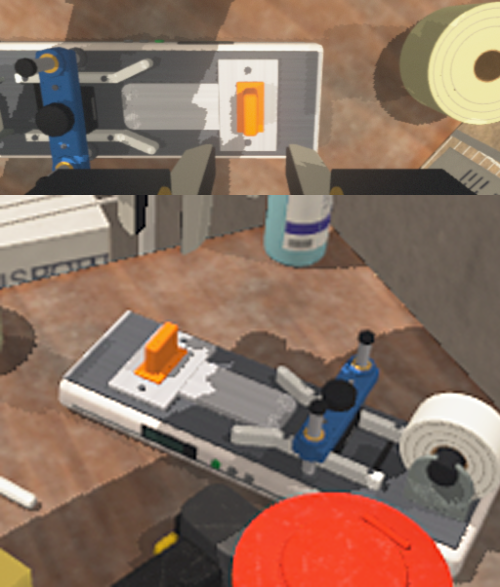

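```bash
python3 -c "
from h import *
a=cv2.imread('pics/scene1.png');b=cv2.imread('pics/s8.png')
for x0,y0,x1,y1 in [(318,200,340,222),(305,195,345,250),(322,204,334,216)]:
  t=a[y0:y1,x0:x1];w=b[y0-5:y1+18,x0-6:x1+6];r=cv2.matchTemplate(cv2.resize(w,None,fx=4,fy=4,interpolation=2),cv2.resize(t,None,fx=4,fy=4,interpolation=2),5);m=cv2.minMaxLoc(r);print(m[1],m[3][0]/4-6,m[3][1]/4-5)
s=cam('scene')
print([proj(s,[.521,-.16,.102-d])-proj(s,[.521,-.16,.102]) for d in (.0148,.016)])"
```

```text
0.8097001314163208 -0.75 3.25
0.7161005735397339 0.25 0.25
0.9563048481941223 -1.0 3.5
[array([-1.09561427,  6.47166951]), array([-1.18329577,  6.98959418])]
```

The head moved about 8 mm in the image. That fits the first triangulation, where the pad started at z ≈ 0.092 rather than 0.102, so the head was already part-way down. The stop at z = 0.086 m is exactly bed + 6 + 46 mm. Handing in.

```bash
python3 -c "
from h import *
o=monitor.get_obs();print(o['time'],o['position'],o['contact_force']);print(arm.hand_in())"
```

```text
22.075 [ 0.46718534 -0.02231701  0.1646507 ] [-0.4228314  -0.90015599  0.63998967]
the job is handed in; nothing more can be done
None
```

I set the sensor gap with the gauge and handed the job in at about 22 s; no verdict came back.

- **Insert:** I pinched the tab, slid the blade in between the guides and pushed until it stopped with about 15 N. The picture showed the shoulder against the guide end.
- **Press:** I pressed the pad with shut fingers until it stopped at z = 0.0862 m with about 20 N. That height means a 6 mm gap. The gauge was still home afterwards.
- **Draw back:** I drew the gauge back 57 mm and let go. The last pictures show it lying on the bed with its tip at feeder x ≈ -36 mm, clear of the head. The gripper was well above it and touching nothing. I did not measure the loose roll and code reader again, but no move came near them.

**Checks that disagreed:**
- **Head travel:** comparing the first and last scene pictures, the head moved down only about 8 mm (3.5 pixels) instead of 16 mm. I take this to mean it started part-way down, because the first triangulation had put the pad about 10 mm lower than a fully raised head. One of the three image matches, a larger crop with a poorer fit, showed almost no movement.
- **Force on the gauge:** while I pinched and drew it back, the tool showed about 6.5 N upward. This means it was pressing the gauge down, not lifting the head.

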